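Put the sample containers into their matching holders on the weighing bench

ROBOT

A 6-joint arm with a two-finger parallel gripper is mounted at the origin on the work surface. World frame = base frame: x ahead of the robot, y to its left, z up, the work surface at z = 0. Lengths are in m, angles in rad, forces in N, time in s.
With the tool pointing down it reaches from about 0.3 to 0.775 m from the base axis. Payload 14.6 kg.
Tool frame: the origin (TCP) lies midway between the tips of the shut fingers; the grasp point (between the pads) lies 19 mm behind it (ctrl.hold_point_z is the distance from the TCP to the grasp point, in m); z points along the fingers, x is the direction in which the jaws open and shut, and the axes are right-handed (so a half turn about z gives the same grasp; the last joint's range is limited). The gripper opens to 94 mm and grips with 3 to 60 N. Pads are 16 mm wide; open, the fingers measure 119 mm over their backs; the gripper's body (75 mm by 177 mm) begins 78 mm behind the grasp point.
Start: joints at [-1.226, 0.3, 1.521, -0, 1.321, -0.067], TCP at [0.22, -0.504, 0.205] pointing down, gripper open.
Joint ranges: [-3.03, 3.03], [-0.79, 2.21], [0.23, 2.52], [-1.04, 4.18], [0, 3.07], [-2.55, 2.55]. Speed limits (rad/s): [2.22, 2.22, 2.57, 3.14, 3.14, 3.14].

INTERFACE

Orientations are given as [roll, pitch, yaw] about the fixed x, y, z axes, in that order (R = Rz(yaw) Ry(pitch) Rx(roll)).
In Python, from station import ctrl, viewer, ticket, nets gives the robot as it stands.
- The arm moves only by the tool carry_out, never from a script. Its argument "commands" is one flat list of numbers, 7 for each row, row after row: the closure, from -1 (fully open) to 1 (shut), so that 0 is half open, then the shift along the world's x, y, z in cm, then the turn, a rotation vector about the world's x, y, z in rad. In form: [gripper, tx, ty, tz, ax, ay, az, gripper, tx, ty, tz, ax, ay, az, ...]. A call has 1 to 12 rows; each row is the pose to reach, as a shift and turn from the pose measured when the call began; what a row does not reach only later rows make up. A row lasts 1/12 s, in which the tool goes at most 41.7 mm and 7.16 degrees, less where a joint would pass 70% of its speed; a pose out of reach is approached as far as the arm can. A call with a gripper value outside its range is refused whole. The fingers move at their own pace and stop on an object; "force" is the grip in N (left out, the last holds). Time passes only in rows, so rows that repeat a pose let the fingers close. It gives the time, the measured TCP pose, the force and the opening at its end, in the units of the state.
- ctrl.get_obs(): the state, without advancing time (a new reading comes with each control period).
- viewer.camera(name): name is "side" or "top"; returns (picture, depth): 420x560x3 uint8, blue, green, red; 420x560 float32, m along the optical axis (not along the pixel's ray), 0 where there is no reading.
- viewer.camera_info(name): a dict with "fx", "fy", "cx", "cy" (pixels), "R" (3x3) and "t" (3): a world point X has camera coordinates R X + t. Camera axes: x right, y down, z forward; pixel columns grow to the right and rows downward; lengths in m; the calibration is good to about 2 mm. A picture is of the moment at which its call begins. camera_info takes no time and is no camera call.
- ticket.hand_in(): hands the job in, once; it reports no verdict.
Trained networks look in the newest picture that a camera, given by its name, has taken for a name from the list of things; names that differ only in an ending like _2 or _b are one class to them, and where a whole thing is asked for, a point or a joint stands for the part that bears it (a point fixed in the world has none). Each returns a list of dicts, best first, with "confidence" (0 to 1); they miss things now and then, are a little off and sometimes report something else, mostly with a low value. They report only what shows in the picture. A call takes as long as a camera call.
- nets.silhouettes(camera, thing): "region" (420x560 bool, what is visible of it) and "extent" ([left, top, right, bottom] in pixels, round what is visible of it).
The state is a dict: "time_s": time; "qpos": joint angles; "joint_vel": joint speeds; "tau": joint torques, N m; "ee_pos": TCP position; "eef_rot": TCP orientation; "force": force on the tool from outside, world axes, zero at the start; "moment": the same for the moment, N m; "grip_width": finger opening in m.
Only numpy, scipy, OpenCV 4.12 (cv2) and the standard library are available. Lean on these libraries where they do the work, as an engineer would, in place of code of your own. Each camera call takes 0.05 s, during which the arm holds its last target. There are 200 camera calls.

TASK

Stand each of the four closed sample containers (slim vial, wide jar, square bottle, oblong slide box) upright in the white holder whose recess has its shape and size, sitting down flat on the recess's floor. Set them down gently without dropping or knocking any over, leave the beaker of pens where it stands, and let go of everything at the end.

Things in the scene. Friction and masses are not known exactly. Their poses are not given: they have to be found in the camera images.
- vial_mid (a point): Slim round sample vial of amber glass with a black cap, the thinnest container: 30 mm in diameter (cap 27 mm, from 54 mm up), 75 mm tall, about 60 g, standing loose on the bench. Origin at its centre, half-way up (37.5 mm above its underside), z up when it stands upright.
- jar_mid (a point): Wide round sample jar of amber glass with a wide black lid: 56 mm in diameter (lid 55 mm, from 44 mm up), 62 mm tall, about 180 g, standing loose on the bench. Origin at its centre, half-way up (31 mm above its underside), z up when it stands upright.
- square_bottle_mid (a point): Square amber glass bottle with a round black cap: body 44 x 44 mm and 60 mm high, cap 33 mm in diameter above it, 80 mm tall in all, about 140 g, standing loose on the bench; x and y are square to its flat sides. Origin at its centre, half-way up (40 mm above its underside), z up when it stands upright.
- slide_box_mid (a point): Oblong grey plastic slide box with a closed black lid: 88 mm long (its x), 36 mm wide (its y), 61 mm tall, about 150 g, standing loose on the bench. Origin at its centre, half-way up (30.5 mm above its underside), z up when it stands upright.
- small_round_holder: White plastic block fixed to the bench, 62 x 62 mm, 10 mm high, with a round recess 46 mm in diameter in its top, dark at the bottom and 6 mm deep (its floor is 4 mm above the bench; the rim round it is 8 mm wide at its narrowest). Origin at the centre of the underside, z up.
- large_round_holder: White plastic block fixed to the bench, 88 x 88 mm, 10 mm high, with a round recess 72 mm in diameter in its top, dark at the bottom and 6 mm deep (its floor is 4 mm above the bench; the rim round it is 8 mm wide at its narrowest). Origin at the centre of the underside, z up.
- square_holder: White plastic block fixed to the bench, 76 x 76 mm, 10 mm high, with a square recess 60 x 60 mm in its top, dark at the bottom and 6 mm deep (its floor is 4 mm above the bench; the rim round it is 8 mm wide). Origin at the centre of the underside, z up; x and y are square to the recess's sides.
- oblong_holder: White plastic block fixed to the bench, 120 x 68 mm, 10 mm high, with an oblong recess 104 x 52 mm in its top, dark at the bottom and 6 mm deep (its floor is 4 mm above the bench; the rim round it is 8 mm wide). Origin at the centre of the underside, z up; x runs along the recess's long side, y across it.
- pen_beaker: Bystander: a white plastic beaker of pens standing among the work, 70 mm wide, 137 mm tall to the tips of the pens, 300 g, loose. Origin at the centre of its underside. To be left alone.

How it is judged:
By the outcome, as a careful person would: the job done as asked, in the order asked, and still so for the second after the job is handed in, with the robot touching nothing.
It also fails if it takes over 109 s, if anything falls off the work surface, if the arm or the gripper's body presses on something with over 40 N, if the wrist force passes 120 N, or if a joint passes its speed limit or range.

## Working session

There is one attempt and no reset: what is moved stays moved. The work goes in short steps, Python scripts to look and compute and a tool call to move; the robot and the scene stay as the last step left them, time stands still between calls to the robot, and variables do not carry over. Pictures are saved under pics/ and viewed, about 12 in all and at most 16, crops included, and the job is handed in when it is done.

Besides the shell and the picture viewer there is one more tool, called after "Emit:" by a JSON object that holds its "name" and its "arguments", one argument or row to a line. carry_out: Moves the arm, as the interface text tells. Its arguments: {"type":"object","properties":{"commands":{"type":"array","items":{"type":"number"}},"force":{"type":"number"}},"required":["commands"]}

```bash
ls; mkdir -p pics; python3 - <<'E'
from station import ctrl, viewer
import cv2,numpy as np
for c in ("top","side"):
    p,d=viewer.camera(c); cv2.imwrite(f"pics/{c}0.png",p); np.save(f"{c}0.npy",d)
    i=viewer.camera_info(c); print(c,i)
print(ctrl.get_obs(),ctrl.hold_point_z)
E
```

```text
pics
top {'fx': 502.5390364703276, 'fy': 502.5390364703276, 'cx': 282.4769776310425, 'cy': 207.024515532458, 'R': array([[ 7.45239346e-03, -9.99971830e-01, -8.95431117e-04],
       [-9.90653809e-01, -7.26098264e-03, -1.36206864e-01],
       [ 1.36196525e-01,  1.90212939e-03, -9.90680013e-01]]), 't': array([-0.01015901,  0.50969017,  1.20811379])}
side {'fx': 516.6826615715331, 'fy': 516.6826615715331, 'cx': 272.0757001079702, 'cy': 214.62512135120582, 'R': array([[-0.80770039, -0.58917333, -0.02224545],
       [-0.3023662 ,  0.4463159 , -0.84224509],
       [ 0.50615684, -0.67355542, -0.53863563]]), 't': array([0.40011172, 0.18461465, 0.94697229])}
{'time_s': 0.1, 'qpos': array([-1.22561198e+00,  3.00385437e-01,  1.52150513e+00, -7.52329871e-06,
        1.32071111e+00, -6.66090934e-02]), 'joint_vel': array([ 0.00141816, -0.00042391, -0.00233242,  0.00072431, -0.00118441,
       -0.0001514 ]), 'tau': array([ 8.91763120e-04, -5.32646120e+01, -3.53284550e+01,  7.09935394e-02,
        2.34411901e-02, -4.72169154e-05]), 'ee_pos': array([ 0.22005133, -0.50380671,  0.20496545]), 'eef_rot': array([-3.14153276e+00,  1.00726633e-03, -1.15900099e+00]), 'force': array([ 0.25680289, -0.32421546, -0.40883665]), 'moment': array([ 0.02665262, -0.02131188,  0.01750069]), 'grip_width': 0.0938383133705473} 0.0188
```

View pics/top0.png

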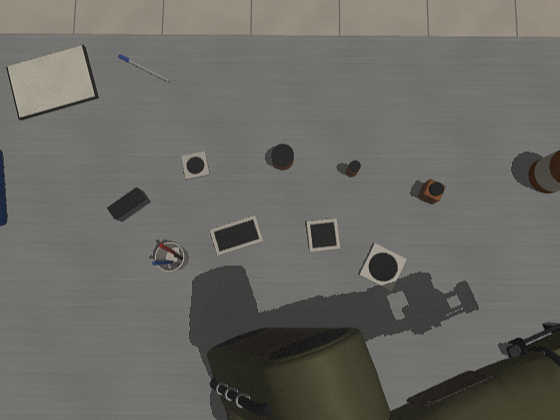

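View pics/side0.png

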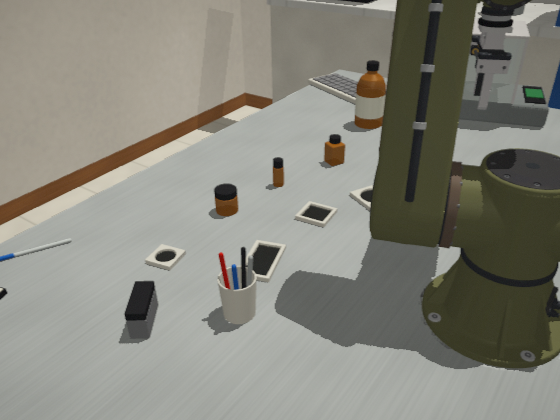

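The top view shows the slide box at (128,204), small round holder (195,165), jar (283,157), vial (350,168) and square bottle (432,190). It also shows the oblong holder at (237,235), square holder (323,235), large round holder (383,265) and beaker (168,256). The side view confirms that everything is upright.

```bash
cat > h.py <<'E'
from station import ctrl, viewer, nets
import cv2,numpy as np
def world(cam,d):
    i=viewer.camera_info(cam); v,u=np.mgrid[:420,:560]
    c=np.stack([(u-i['cx'])/i['fx']*d,(v-i['cy'])/i['fy']*d,d],-1)
    return (c-i['t'])@i['R']
def plane(cam,uv,z):   # pixels -> points on plane z
    i=viewer.camera_info(cam); uv=np.asarray(uv,float)
    r=np.c_[(uv[:,0]-i['cx'])/i['fx'],(uv[:,1]-i['cy'])/i['fy'],np.ones(len(uv))]@i['R']
    o=-i['R'].T@i['t']
    return o+r*((z-o[2])/r[:,2])[:,None]
H=dict(vial_mid=.075,jar_mid=.062,square_bottle_mid=.08,slide_box_mid=.061,small_round_holder=.01,large_round_holder=.01,square_holder=.01,oblong_holder=.01,pen_beaker=.137)
def measure(cam,names=H,dz=.006):
    p,d=viewer.camera(cam); W=world(cam,d)
    for n in names:
        s=nets.silhouettes(cam,n)
        if not s: print(cam,n,'none'); continue
        m=s[0]['region']&(d>0); z=W[...,2]
        for lab,sel in (('top',m&(abs(z-H[n])<dz)),('body',m&(abs(z-.06)<.004))):
            if lab=='body' and n!='square_bottle_mid': continue
            P=W[sel]
            if len(P)<5: print(cam,n,lab,'few',len(P)); continue
            (c,w,a)=cv2.minAreaRect((P[:,:2]*1000).astype(np.float32))
            print(cam,n,lab,round(s[0]['confidence'],2),len(P),'zmax %.3f zmed %.3f'%(z[m].max(),np.median(P[:,2])),'rect',np.round(c,1),np.round(w,1),round(a,1),'mean',np.round(P.mean(0)*1000,1))
E
python3 - <<'E'
from h import *
measure('top'); measure('side')
E
```

```text
top vial_mid top 0.73 94 zmax 0.080 zmed 0.074 rect [ 606.6 -180.3] [26.1 24.6] 26.2 mean [ 606.3 -180.5   74.4]
top jar_mid top 0.67 379 zmax 0.067 zmed 0.061 rect [636.3  -5.5] [54.3 51.7] 0.5 mean [635.9  -5.   61.4]
top square_bottle_mid top 0.8 150 zmax 0.086 zmed 0.079 rect [ 550.1 -375.4] [32.7 30.8] 67.8 mean [ 550.3 -374.9   79.4]
top square_bottle_mid body 0.8 124 zmax 0.086 zmed 0.059 rect [ 549.9 -374.3] [43.6 44.1] 65.8 mean [ 546.6 -369.3   59.2]
top slide_box_mid top 0.98 529 zmax 0.067 zmed 0.060 rect [512.9 375.1] [37.5 88.1] 37.0 mean [512.1 374.4  60.5]
top small_round_holder top 0.62 462 zmax 0.017 zmed 0.008 rect [619.2 218. ] [63.  62.6] 11.6 mean [618.9 218.1   8.5]
top large_round_holder top 0.6 927 zmax 0.018 zmed 0.008 rect [ 364.6 -256.3] [88.6 89.4] 64.3 mean [ 364.6 -257.     8.4]
top square_holder top 0.85 638 zmax 0.016 zmed 0.008 rect [ 443.5 -108.7] [75.9 79.7] 6.5 mean [ 443.3 -108.2    7.9]
top oblong_holder top 0.67 853 zmax 0.016 zmed 0.007 rect [440.7 110.5] [ 68.5 120.9] 18.0 mean [440.9 109.3   7.8]
top pen_beaker none
side vial_mid top 0.87 64
[... 465 characters left out ...]
de_box_mid top 0.97 732 zmax 0.065 zmed 0.062 rect [511.3 375.9] [36.8 90.2] 35.8 mean [507.7 379.5  61.3]
side small_round_holder top 0.96 569 zmax 0.015 zmed 0.009 rect [619.3 218.9] [65.6 66.7] 12.2 mean [617.6 219.6   8.7]
side large_round_holder top 0.89 301 zmax 0.252 zmed 0.009 rect [ 393.3 -238. ] [ 53.8 107.3] 24.0 mean [ 387.5 -242.4    8.9]
side square_holder top 0.89 639 zmax 0.015 zmed 0.008 rect [ 442.5 -107.6] [79.  80.6] 6.4 mean [ 442.2 -106.7    8.4]
side oblong_holder top 0.84 929 zmax 0.138 zmed 0.007 rect [441.3 105.6] [ 68.8 135.5] 18.3 mean [437.1 101.2   7.6]
side pen_beaker top 0.91 72 zmax 0.139 zmed 0.134 rect [379.5 257.4] [45.6 47.9] 71.1 mean [377.  259.3 134.5]
```

Both cameras agree with the stated sizes. I'll do the vial first, starting with the approach above it.

Emit:
{"name": "carry_out", "arguments": {
  "commands": [-1,19,16,-4,0,0,0.44,-1,38.6,32.4,-8,0,0,0.87,-1,38.6,32.4,-8,0,0,0.87,-1,38.6,32.4,-8,0,0,0.87,-1,38.6,32.4,-8,0,0,0.87,-1,38.6,32.4,-8,0,0,0.87,-1,38.6,32.4,-8,0,0,0.87,-1,38.6,32.4,-8,0,0,0.87,-1,38.6,32.4,-8,0,0,0.87,-1,38.6,32.4,-8,0,0,0.87,-1,38.6,32.4,-8,0,0,0.87,-1,38.6,32.4,-8,0,0,0.87],
  "force": 15
}}

```text
time_s: 2.1
ee_pos: [0.5997, -0.1848, 0.1268]
eef_rot: [3.142, -0.0, -0.289]
force: [0.3, -1.3, -0.3]
grip_width: 0.0941
```

Emit:
{"name": "carry_out", "arguments": {
  "commands": [-1,0.6,0.5,-2,0,0,0,-1,0.6,0.5,-5,0,0,0,-1,0.6,0.5,-8,0,0,0,-1,0.6,0.5,-10.5,0,0,0,-1,0.6,0.5,-10.5,0,0,0,-1,0.6,0.5,-10.5,0,0,0,1,0.6,0.5,-10.5,0,0,0,1,0.6,0.5,-10.5,0,0,0,1,0.6,0.5,-10.5,0,0,0,1,0.6,0.5,-10.5,0,0,0,1,0.6,0.5,-10.5,0,0,0,1,0.6,0.5,-10.5,0,0,0]
}}

```text
time_s: 3.1
ee_pos: [0.6059, -0.1799, 0.0222]
eef_rot: [3.142, -0.001, -0.289]
force: [0.1, 0.9, -0.4]
grip_width: 0.0573
```

Emit:
{"name": "carry_out", "arguments": {
  "commands": [1,0,0,0,0,0,0,1,0,0,0,0,0,0,1,0,0,0,0,0,0,1,0,0,0,0,0,0,1,0,0,0,0,0,0,1,0,0,0,0,0,0,1,0,0,0,0,0,0,1,0,0,0,0,0,0,1,0,0,0,0,0,0,1,0,0,1,0,0,0,1,0,0,3,0,0,0,1,0,0,5,0,0,0]
}}

```text
time_s: 4.1
ee_pos: [0.6055, -0.1798, 0.0729]
eef_rot: [3.142, 0.001, -0.289]
force: [0.6, 0.5, -0.1]
grip_width: 0.0299
```

Emit:
{"name": "carry_out", "arguments": {
  "commands": [1,0,1,3,0,0,0,1,0.1,4,6,0,0,0,1,0.2,8,7,0,0,0.1,1,0.4,12,7,0,0,0.2,1,0.5,16,7,0,0,0.3,1,0.7,20,7,0,0,0.4,1,0.8,24,7,0,0,0.5,1,1,28,7,0,0,0.6,1,1.1,32,7,0,0,0.63,1,1.2,35.5,7,0,0,0.63,1,1.3,38.5,6,0,0,0.63,1,1.35,39.8,5,0,0,0.63]
}}

```text
time_s: 5.1
ee_pos: [0.6187, 0.222, 0.1237]
eef_rot: [-3.141, -0.001, 0.344]
force: [-0.6, -0.0, -0.7]
grip_width: 0.0297
```

Emit:
{"name": "carry_out", "arguments": {
  "commands": [1,0,-0.4,0,0,0,0,1,0,-0.4,-1.5,0,0,0,1,0,-0.4,-3.5,0,0,0,1,0,-0.4,-5.5,0,0,0,1,0,-0.4,-7,0,0,0,1,0,-0.4,-8,0,0,0,1,0,-0.4,-8.7,0,0,0,1,0,-0.4,-9.1,0,0,0,1,0,-0.4,-9.3,0,0,0,1,0,-0.4,-9.5,0,0,0,1,0,-0.4,-9.6,0,0,0,1,0,-0.4,-9.6,0,0,0]
}}

```text
time_s: 6.1
ee_pos: [0.6188, 0.2181, 0.0281]
eef_rot: [-3.141, -0.002, 0.344]
force: [0.2, -0.1, -0.5]
grip_width: 0.0298
```

Emit:
{"name": "carry_out", "arguments": {
  "commands": [1,0,0,-0.1,0,0,0,1,0,0,-0.1,0,0,0,1,0,0,-0.15,0,0,0,1,0,0,-0.2,0,0,0,1,0,0,-0.2,0,0,0,1,0,0,-0.2,0,0,0]
}}

```text
time_s: 6.6
ee_pos: [0.6189, 0.2181, 0.0262]
eef_rot: [-3.141, -0.002, 0.344]
force: [1.5, 0.9, 0.8]
grip_width: 0.03
```

Emit:
{"name": "carry_out", "arguments": {
  "commands": [1,0,0,-0.05,0,0,0,1,0,0,-0.05,0,0,0,1,0,0,-0.05,0,0,0]
}}

```text
time_s: 6.85
ee_pos: [0.619, 0.2181, 0.0261]
eef_rot: [-3.141, -0.002, 0.344]
force: [-1.5, -0.6, 6.0]
grip_width: 0.0295
```

Contact is firm at 6 N. Release slowly, then rise.

Emit:
{"name": "carry_out", "arguments": {
  "commands": [-0.2,0,0,0,0,0,0,-0.2,0,0,0,0,0,0,-0.2,0,0,0,0,0,0,-0.2,0,0,0,0,0,0,-0.2,0,0,0,0,0,0,-0.2,0,0,0,0,0,0,-0.2,0,0,0,0,0,0,-0.2,0,0,1,0,0,0,-0.2,0,0,3,0,0,0,-0.2,0,0,6,0,0,0,-1,0,0,9,0,0,0,-1,0,0,11,0,0,0]
}}

```text
time_s: 7.85
ee_pos: [0.6196, 0.2183, 0.1401]
eef_rot: [-3.142, -0.005, 0.344]
force: [1.2, -0.7, 0.2]
grip_width: 0.0664
```

Emit:
{"name": "carry_out", "arguments": {
  "commands": [-1,0.2,-3,0,0,0,-0.1,-1,0.4,-7,0,0,0,-0.2,-1,0.8,-11,0,0,0,-0.3,-1,1.2,-15,0,0,0,-0.34,-1,1.6,-19,-1,0,0,-0.34,-1,1.6,-22.3,-2,0,0,-0.34,-1,1.6,-22.3,-3,0,0,-0.34,-1,1.6,-22.3,-4,0,0,-0.34,-1,1.6,-22.3,-5,0,0,-0.34,-1,1.6,-22.3,-5,0,0,-0.34]
}}

```text
time_s: 8.68
ee_pos: [0.6348, -0.0035, 0.0881]
eef_rot: [-3.141, -0.003, 0.005]
force: [-1.8, -0.3, -0.4]
grip_width: 0.0942
```

```bash
python3 - <<'E'
from h import *
measure('top',['vial_mid','small_round_holder']); p,d=viewer.camera('side'); cv2.imwrite('pics/s1.png',p)
E
```

```text
top vial_mid top 0.46 91 zmax 0.084 zmed 0.078 rect [617.  217.4] [25.1 24.6] 71.8 mean [616.9 217.5  77.3]
top small_round_holder top 0.9 322 zmax 0.017 zmed 0.009 rect [618.6 217.8] [62.3 62.4] 11.8 mean [613.9 215.3   9.1]
```

View pics/s1.png

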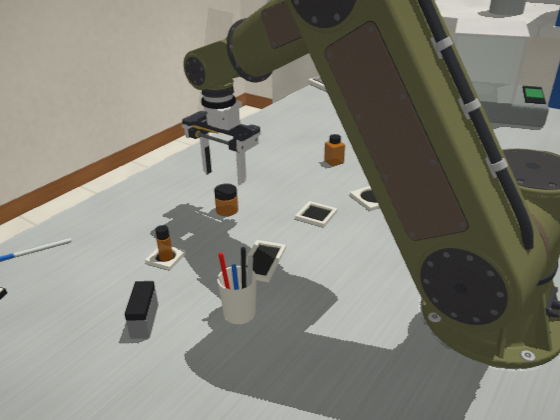

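The vial stands in its recess at (163,245): its top is at 78 mm, 2 mm from centre. Next, lower onto the jar.

Emit:
{"name": "carry_out", "arguments": {
  "commands": [-1,0,-0.1,-2,0,0,0,-1,0,-0.1,-4,0,0,0,-1,0,-0.1,-6,0,0,0,-1,0,-0.1,-7.2,0,0,0,-1,0,-0.1,-7.2,0,0,0,1,0,-0.1,-7.2,0,0,0,1,0,-0.1,-7.2,0,0,0,1,0,-0.1,-7.2,0,0,0,1,0,-0.1,-7.2,0,0,0,1,0,-0.1,-7.2,0,0,0,1,0,-0.1,-7.2,0,0,0,1,0,-0.1,-7.2,0,0,0],
  "force": 25
}}

```text
time_s: 9.88
ee_pos: [0.6362, -0.0048, 0.0193]
eef_rot: [-3.142, -0.007, 0.005]
force: [0.7, 0.3, 2.9]
grip_width: 0.0552
```

Emit:
{"name": "carry_out", "arguments": {
  "commands": [1,0,0,0,0,0,0,1,0,0,0,0,0,0,1,0,0,0,0,0,0,1,0,0,1,0,0,0,1,0,0,3,0,0,0]
}}

```text
time_s: 10.3
ee_pos: [0.6348, -0.0047, 0.0476]
eef_rot: [-3.141, -0.003, 0.005]
force: [0.5, -0.2, -2.2]
grip_width: 0.0548
```

Emit:
{"name": "carry_out", "arguments": {
  "commands": [1,0,0,2,0,0,0,1,-1,-1,4,0,0,0,1,-3.5,-3.3,5,0,0,-0.1,1,-6.5,-6,5,0,0,-0.2,1,-9.5,-8.8,5,0,0,-0.3,1,-12.5,-11.6,5,0,0,-0.4,1,-15.5,-14.4,5,0,0,-0.5,1,-18.5,-17.2,5,0,0,-0.6,1,-21.5,-20,5,0,0,-0.6,1,-24,-22.4,5,0,0,-0.6,1,-26,-24.3,5,0,0,-0.6,1,-27,-25.2,5,0,0,-0.6]
}}

```text
time_s: 11.3
ee_pos: [0.3627, -0.2584, 0.0983]
eef_rot: [3.142, -0.003, -0.597]
force: [-0.6, 0.1, -0.9]
grip_width: 0.0552
```

Emit:
{"name": "carry_out", "arguments": {
  "commands": [1,0.2,0.2,0,0,0,0,1,0.2,0.2,-1.5,0,0,0,1,0.2,0.2,-3,0,0,0,1,0.2,0.2,-4.5,0,0,0,1,0.2,0.2,-5.5,0,0,0,1,0.2,0.2,-6.3,0,0,0,1,0.2,0.2,-6.7,0,0,0,1,0.2,0.2,-7,0,0,0,1,0.2,0.2,-7.1,0,0,0,1,0.2,0.2,-7.2,0,0,0,1,0.2,0.2,-7.2,0,0,0,1,0.2,0.2,-7.2,0,0,0]
}}

```text
time_s: 12.3
ee_pos: [0.3649, -0.2566, 0.0267]
eef_rot: [3.141, -0.004, -0.597]
force: [0.0, 0.6, -1.5]
grip_width: 0.0554
```

Emit:
{"name": "carry_out", "arguments": {
  "commands": [1,0,0,-0.1,0,0,0,1,0,0,-0.15,0,0,0,1,0,0,-0.2,0,0,0,1,0,0,-0.2,0,0,0,1,0,0,-0.2,0,0,0]
}}

```text
time_s: 12.72
ee_pos: [0.3649, -0.2566, 0.0246]
eef_rot: [3.142, -0.004, -0.597]
force: [-0.7, 0.3, -2.1]
grip_width: 0.0553
```

Emit:
{"name": "carry_out", "arguments": {
  "commands": [1,0,0,-0.1,0,0,0,1,0,0,-0.15,0,0,0,1,0,0,-0.15,0,0,0,1,0,0,-0.15,0,0,0]
}}

```text
time_s: 13.05
ee_pos: [0.3649, -0.2566, 0.0233]
eef_rot: [3.141, -0.004, -0.597]
force: [-1.7, 1.7, 2.4]
grip_width: 0.0552
```

Emit:
{"name": "carry_out", "arguments": {
  "commands": [1,0,0,-0.05,0,0,0,1,0,0,-0.07,0,0,0,1,0,0,-0.07,0,0,0]
}}

```text
time_s: 13.3
ee_pos: [0.3649, -0.2566, 0.0232]
eef_rot: [3.141, -0.004, -0.597]
force: [-6.1, 4.1, 14.2]
grip_width: 0.0551
```

Emit:
{"name": "carry_out", "arguments": {
  "commands": [1,0,0,0,0,0,0,-1,0,0,0,0,0,0,-1,0,0,0,0,0,0,-1,0,0,0,0,0,0,-1,0,0,0,0,0,0,-1,0,0,0,0,0,0,-1,0,0,0,0,0,0,-1,0,0,1,0,0,0,-1,0,0,3,0,0,0,-1,0,0,6,0,0,0,-1,0,0,9,0,0,0,-1,0,0,11,0,0,0]
}}

```text
time_s: 14.3
ee_pos: [0.3653, -0.2569, 0.1365]
eef_rot: [3.141, -0.006, -0.597]
force: [-0.3, 0.9, -0.4]
grip_width: 0.094
```

Emit:
{"name": "carry_out", "arguments": {
  "commands": [-1,2.5,-1.5,0,0,0,0.09,-1,5,-3.2,0,0,0,0.17,-1,8,-5.1,0,0,0,0.17,-1,11,-7,0,0,0,0.17,-1,14,-8.9,0,0,0,0.17,-1,17,-10.8,-1,0,0,0.17,-1,18.5,-11.8,-2,0,0,0.17,-1,18.5,-11.8,-2.7,0,0,0.17,-1,18.5,-11.8,-2.7,0,0,0.17]
}}

```text
time_s: 15.05
ee_pos: [0.5497, -0.3744, 0.1077]
eef_rot: [-3.141, -0.003, -0.427]
force: [0.1, 0.2, -0.1]
grip_width: 0.0942
```

```bash
python3 - <<'E'
from h import *
measure('top',['jar_mid','large_round_holder','square_bottle_mid']); p,d=viewer.camera('top'); cv2.imwrite('pics/t2.png',p[100:320,200:500].repeat(2,0).repeat(2,1))
E
```

```text
top jar_mid none
top large_round_holder top 0.44 151 zmax 0.476 zmed 0.009 rect [ 386.1 -221.7] [16.4 82.7] 55.6 mean [ 391.  -226.5    9.6]
top square_bottle_mid top few 0
top square_bottle_mid body 0.68 34 zmax 0.417 zmed 0.059 rect [ 559.5 -358.2] [ 7.4 41.8] 59.0 mean [ 562.3 -360.2   59.2]
```

View pics/t2.png

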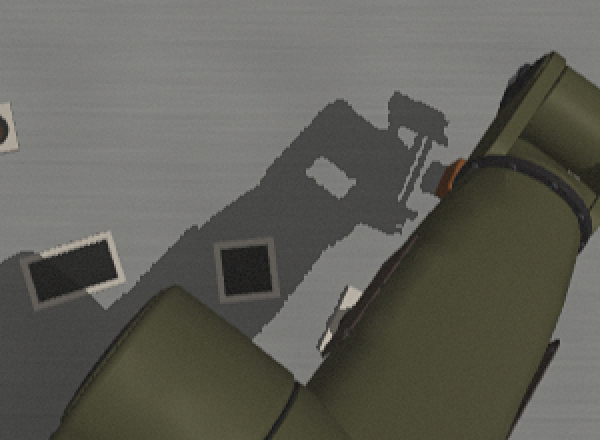

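The arm hides the jar and its holder, at about (340,320) in the crop, so I'll check them later. Lowering onto the bottle.

Emit:
{"name": "carry_out", "arguments": {
  "commands": [-1,0,0,-2,0,0,0,-1,0,0,-5,0,0,0,-1,0,0,-7.5,0,0,0,-1,0,0,-9,0,0,0,-1,0,0,-9,0,0,0,-1,0,0,-9,0,0,0,1,0,0,-9,0,0,0,1,0,0,-9,0,0,0,1,0,0,-9,0,0,0,1,0,0,-9,0,0,0,1,0,0,-9,0,0,0,1,0,0,-9,0,0,0]
}}

```text
time_s: 16.3
ee_pos: [0.5501, -0.3749, 0.0212]
eef_rot: [3.141, -0.008, -0.427]
force: [-0.1, 0.5, 0.7]
grip_width: 0.0577
```

Emit:
{"name": "carry_out", "arguments": {
  "commands": [1,0,0,0,0,0,0,1,0,0,0,0,0,0,1,0,0,0,0,0,0,1,0,0,0,0,0,0,1,0,0,0,0,0,0]
}}

```text
time_s: 16.72
ee_pos: [0.5502, -0.3749, 0.0214]
eef_rot: [3.141, -0.008, -0.427]
force: [-0.1, 0.9, 0.9]
grip_width: 0.0437
```

Emit:
{"name": "carry_out", "arguments": {
  "commands": [1,0,0,1.5,0,0,0,1,0,0,4,0,0,0,1,-0.8,2,6,0,0,0.1,1,-2,5,6,0,0,0.2,1,-3.2,8,6,0,0,0.3,1,-4.5,11.2,6,0,0,0.4,1,-5.8,14.4,6,0,0,0.5,1,-7,17.5,6,0,0,0.54,1,-8.3,20.6,6,0,0,0.54,1,-9.4,23.5,6,0,0,0.54,1,-10.3,25.6,6,0,0,0.54,1,-10.7,26.6,6,0,0,0.54]
}}

```text
time_s: 17.72
ee_pos: [0.442, -0.1069, 0.0813]
eef_rot: [3.141, -0.008, 0.115]
force: [-1.1, -1.5, -0.9]
grip_width: 0.0438
```

```bash
python3 - <<'E'
from h import *
measure('top',['jar_mid','large_round_holder']); p,d=viewer.camera('side'); cv2.imwrite('pics/s3.png',p)
E
```

```text
top jar_mid none
top large_round_holder top 0.6 674 zmax 0.069 zmed 0.009 rect [ 364.6 -256.9] [90.3 88.7] 63.9 mean [ 364.8 -252.7    9.1]
```

View pics/s3.png

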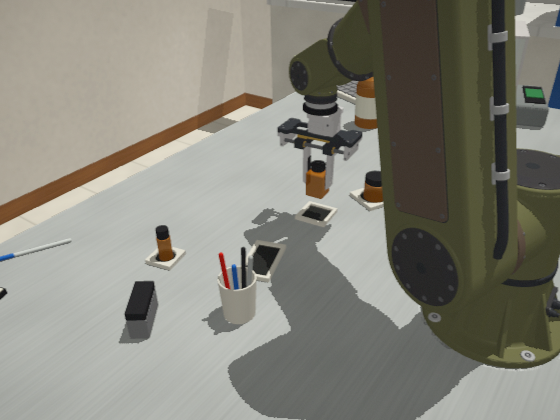

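The jar stands in the large holder at (374,187). The bottle is held over the square recess at (317,180). Lowering it now.

Emit:
{"name": "carry_out", "arguments": {
  "commands": [1,0.15,-0.15,0,0,0,0,1,0.15,-0.15,-1,0,0,0,1,0.15,-0.15,-2.2,0,0,0,1,0.15,-0.15,-3.4,0,0,0,1,0.15,-0.15,-4.3,0,0,0,1,0.15,-0.15,-4.8,0,0,0,1,0.15,-0.15,-5.1,0,0,0,1,0.15,-0.15,-5.3,0,0,0,1,0.15,-0.15,-5.3,0,0,0,1,0.15,-0.15,-5.3,0,0,0]
}}

```text
time_s: 18.75
ee_pos: [0.4455, -0.1112, 0.0289]
eef_rot: [3.14, -0.009, 0.113]
force: [1.1, -1.0, -1.1]
grip_width: 0.0438
```

Emit:
{"name": "carry_out", "arguments": {
  "commands": [1,0,0,-0.1,0,0,0,1,0,0,-0.15,0,0,0,1,0,0,-0.2,0,0,0,1,0,0,-0.2,0,0,0,1,0,0,-0.2,0,0,0]
}}

```text
time_s: 19.17
ee_pos: [0.4456, -0.1112, 0.0269]
eef_rot: [3.14, -0.01, 0.113]
force: [-0.4, 0.3, -1.1]
grip_width: 0.044
```

Emit:
{"name": "carry_out", "arguments": {
  "commands": [1,-0.2,0.25,0,0,0,0,1,-0.2,0.25,0,0,0,0,1,-0.2,0.25,-0.05,0,0,0,1,-0.2,0.25,-0.1,0,0,0,1,-0.2,0.25,-0.15,0,0,0,1,-0.2,0.25,-0.15,0,0,0]
}}

```text
time_s: 19.67
ee_pos: [0.4436, -0.1087, 0.0253]
eef_rot: [3.14, -0.009, 0.113]
force: [0.3, -0.1, -1.6]
grip_width: 0.0437
```

Emit:
{"name": "carry_out", "arguments": {
  "commands": [1,0,0,-0.05,0,0,0,1,0,0,-0.1,0,0,0,1,0,0,-0.1,0,0,0]
}}

```text
time_s: 19.92
ee_pos: [0.4437, -0.1087, 0.0252]
eef_rot: [3.14, -0.01, 0.113]
force: [-5.9, 1.3, 16.3]
grip_width: 0.0438
```

Contact with the floor is at the expected height. Release.

Emit:
{"name": "carry_out", "arguments": {
  "commands": [1,0,0,0,0,0,0,-0.6,0,0,0,0,0,0,-0.6,0,0,0,0,0,0,-0.6,0,0,0,0,0,0,-0.6,0,0,0,0,0,0,-0.6,0,0,0,0,0,0,-0.6,0,0,0,0,0,0,-0.6,0,0,1,0,0,0,-0.6,0,0,3,0,0,0,-0.6,0,0,6,0,0,0,-1,0,0,9,0,0,0,-1,0,0,12,0,0,0]
}}

```text
time_s: 20.92
ee_pos: [0.4434, -0.1086, 0.1473]
eef_rot: [3.14, -0.01, 0.113]
force: [0.3, -0.5, 0.1]
grip_width: 0.0852
```

Emit:
{"name": "carry_out", "arguments": {
  "commands": [-1,1,3,1.5,0,0,0,-1,2,7,2,0,0.01,0.1,-1,3,11,2,0,0.01,0.2,-1,4,15,2,0,0.01,0.3,-1,5,19,2,0,0.01,0.4,-1,6,23,2,0,0.01,0.5,-1,6.5,27,2,0,0.01,0.525,-1,7,31,2,0,0.01,0.525,-1,7,35,2,0,0.01,0.525,-1,7,39,2,0,0.01,0.525,-1,7,43,1,0,0.01,0.525,-1,7,46.5,0,0,0.01,0.525]
}}

```text
time_s: 21.92
ee_pos: [0.513, 0.359, 0.1484]
eef_rot: [-3.14, -0.002, 0.639]
force: [1.0, 0.4, 0.2]
grip_width: 0.0941
```

```bash
python3 - <<'E'
from h import *
measure('top',['jar_mid','large_round_holder','square_bottle_mid','square_holder','slide_box_mid']);measure('side',['slide_box_mid','oblong_holder'])
print(ctrl.get_obs()['ee_pos'])
E
```

```text
top jar_mid none
top large_round_holder top 0.86 597 zmax 0.016 zmed 0.009 rect [ 365.6 -256.1] [87.7 88. ] 64.1 mean [ 365.4 -250.4    9.2]
top square_bottle_mid top 0.67 138 zmax 0.090 zmed 0.083 rect [ 443.1 -108.6] [30.9 31.1] 0.1 mean [ 442.9 -108.4   82.6]
top square_bottle_mid body 0.67 112 zmax 0.090 zmed 0.062 rect [ 443.2 -109.1] [44.  43.7] 5.5 mean [ 439.9 -107.7   61.5]
top square_holder top 0.59 396 zmax 0.061 zmed 0.009 rect [ 442.3 -108.2] [74.  75.9] 6.4 mean [ 438.7 -106.5    8.8]
top slide_box_mid top 0.86 180 zmax 0.258 zmed 0.061 rect [528.7 352.3] [36.6 34.3] 37.3 mean [529.8 351.5  60.5]
side slide_box_mid top 0.97 735 zmax 0.065 zmed 0.062 rect [511.6 375.8] [36.8 90.4] 37.0 mean [508.1 378.6  61.4]
side oblong_holder top 0.69 912 zmax 0.138 zmed 0.007 rect [440.6 108.6] [ 69.8 126.5] 17.5 mean [437.6 101.2   7.8]
[0.51389083 0.35535364 0.14820128]
```

The bottle is centred and flat in its recess. Next, lower onto the slide box.

Emit:
{"name": "carry_out", "arguments": {
  "commands": [-1,-0.2,1,-2,0,0,0,-1,-0.2,2,-4,0,0,0,-1,-0.2,2,-6,0,0,0,-1,-0.2,2,-8,0,0,0,-1,-0.2,2,-10,0,0,0,-1,-0.2,2,-12,0,0,0,-1,-0.2,2,-13,0,0,0,-1,-0.2,2,-13.2,0,0,0,-1,-0.2,2,-13.2,0,0,0,1,-0.2,2,-13.2,0,0,0,1,-0.2,2,-13.2,0,0,0,1,-0.2,2,-13.2,0,0,0]
}}

```text
time_s: 23.37
ee_pos: [0.5124, 0.3756, 0.0173]
eef_rot: [-3.14, -0.003, 0.637]
force: [-0.5, 0.0, -0.0]
grip_width: 0.0775
```

Emit:
{"name": "carry_out", "arguments": {
  "commands": [1,0,0,0,0,0,0,1,0,0,0,0,0,0,1,0,0,0,0,0,0,1,0,0,0,0,0,0,1,0,0,0,0,0,0,1,0,0,0,0,0,0,1,0,0,0,0,0,0,1,0,0,0,0,0,0,1,0,0,0,0,0,0,1,0,0,0,0,0,0,1,0,0,0,0,0,0],
  "force": 30
}}

```text
time_s: 24.28
ee_pos: [0.5124, 0.3756, 0.0173]
eef_rot: [-3.14, -0.003, 0.637]
force: [0.7, 0.7, -0.5]
grip_width: 0.0361
```

Emit:
{"name": "carry_out", "arguments": {
  "commands": [1,0,0,1.5,0,0,0,1,0,0,4,0,0,0,1,0,0,7.5,0,0,0,1,0,0,11,0,0,0,1,0,-1,14,0,0,0,1,1,-4,15,0,0,0,1,1.5,-7.5,15,0,0,0,1,1.5,-11,15,0,0,0,1,1,-14.5,15,0,0,-0.08,1,0,-18,15,0,0,-0.16,1,-2,-21,15,0,0,-0.24,1,-4,-23.5,15,0,0,-0.32]
}}

```text
time_s: 25.28
ee_pos: [0.4713, 0.1386, 0.1669]
eef_rot: [-3.14, -0.002, 0.312]
force: [0.9, -0.7, -2.3]
grip_width: 0.0357
```

Emit:
{"name": "carry_out", "arguments": {
  "commands": [1,-1,-1.2,0,0,0,0,1,-1.6,-2,0,0,0,0,1,-1.6,-2,0,0,0,0,1,-1.6,-2,0,0,0,0]
}}

```text
time_s: 25.62
ee_pos: [0.4558, 0.1189, 0.1672]
eef_rot: [-3.14, -0.003, 0.312]
force: [-0.3, 0.7, -1.6]
grip_width: 0.0356
```

Emit:
{"name": "carry_out", "arguments": {
  "commands": [1,-0.7,-0.4,-1,0,0,0,1,-1.5,-0.9,-3,0,0,0,1,-1.5,-0.9,-5.5,0,0,0,1,-1.5,-0.9,-8,0,0,0,1,-1.5,-0.9,-9.5,0,0,0,1,-1.5,-0.9,-11,0,0,0,1,-1.5,-0.9,-12,0,0,0,1,-1.5,-0.9,-12.3,0,0,0,1,-1.5,-0.9,-12.5,0,0,0,1,-1.5,-0.9,-12.5,0,0,0,1,-1.5,-0.9,-12.5,0,0,0]
}}

```text
time_s: 26.53
ee_pos: [0.4413, 0.1102, 0.0428]
eef_rot: [-3.14, -0.004, 0.312]
force: [-0.9, 0.7, -1.6]
grip_width: 0.036
```

```bash
python3 - <<'E'
from h import *
measure('side',['slide_box_mid','oblong_holder']); p,d=viewer.camera('side'); cv2.imwrite('pics/s4.png',p)
print(ctrl.get_obs()['ee_pos'])
E
```

```text
side slide_box_mid top 0.9 107 zmax 0.091 zmed 0.061 rect [421.8 141. ] [47.9 25. ] 60.1 mean [423.4 144.8  61.1]
side oblong_holder top 0.89 523 zmax 0.087 zmed 0.007 rect [429.8 108.2] [ 48.4 123. ] 18.1 mean [419.6 111.3   7.8]
[0.44112017 0.10995985 0.04268225]
```

View pics/s4.png

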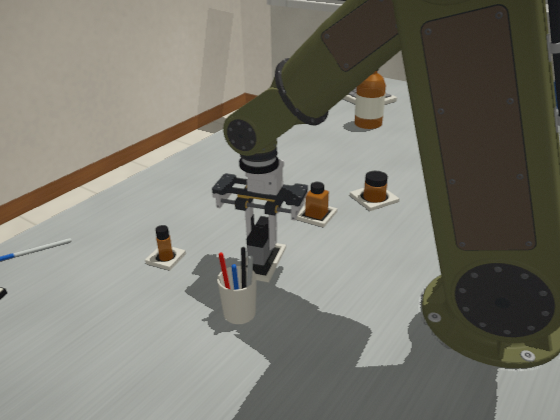

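The box hangs over the oblong recess at (262,245). The other three stand in their holders and the beaker hasn't moved.

Emit:
{"name": "carry_out", "arguments": {
  "commands": [1,0,0,-0.6,0,0,0,1,0,0,-1.1,0,0,0,1,0,0,-1.5,0,0,0,1,0,0,-1.75,0,0,0,1,0,0,-1.9,0,0,0,1,0,0,-1.9,0,0,0,1,0,0,-1.9,0,0,0]
}}

```text
time_s: 27.32
ee_pos: [0.4411, 0.11, 0.0236]
eef_rot: [-3.14, -0.004, 0.312]
force: [-0.1, 0.1, -1.5]
grip_width: 0.036
```

Emit:
{"name": "carry_out", "arguments": {
  "commands": [1,0,0,-0.1,0,0,0,1,0,0,-0.15,0,0,0,1,0,0,-0.2,0,0,0,1,0,0,-0.2,0,0,0]
}}

```text
time_s: 27.65
ee_pos: [0.4411, 0.11, 0.0216]
eef_rot: [-3.14, -0.004, 0.312]
force: [-0.1, -0.5, -0.8]
grip_width: 0.0359
```

Emit:
{"name": "carry_out", "arguments": {
  "commands": [1,0,0,-0.05,0,0,0,1,0,0,-0.08,0,0,0,1,0,0,-0.08,0,0,0]
}}

```text
time_s: 27.9
ee_pos: [0.4412, 0.11, 0.0213]
eef_rot: [-3.14, -0.004, 0.312]
force: [-3.0, 0.1, 7.1]
grip_width: 0.0356
```

Contact at the expected height. Release and withdraw.

Emit:
{"name": "carry_out", "arguments": {
  "commands": [1,0,0,0,0,0,0,-0.6,0,0,0,0,0,0,-0.6,0,0,0,0,0,0,-0.6,0,0,0,0,0,0,-0.6,0,0,0,0,0,0,-0.6,0,0,0,0,0,0,-0.6,0,0,0,0,0,0,-0.6,0,0,1,0,0,0,-0.6,0,0,3,0,0,0,-0.6,0,0,6,0,0,0,-1,0,0,9,0,0,0,-1,0,0,13,0,0,0]
}}

```text
time_s: 28.9
ee_pos: [0.4401, 0.1098, 0.1522]
eef_rot: [-3.14, -0.002, 0.312]
force: [0.3, -0.3, -0.3]
grip_width: 0.0849
```

Emit:
{"name": "carry_out", "arguments": {
  "commands": [-1,3,0,3,0,0,0,-1,6,0,5,0,0,0,-1,9,0,7,0,0,0,-1,12,0,9,0,0,0,-1,15,0,9,0,0,0,-1,18,-1,9,0,0,0,-1,20,-2,9,0,0,0,-1,20,-2,9,0,0,0,-1,20,-2,9,0,0,0]
}}

```text
time_s: 29.65
ee_pos: [0.6403, 0.0893, 0.242]
eef_rot: [-3.139, -0.001, 0.311]
force: [0.5, 0.3, -0.1]
grip_width: 0.0938
```

```bash
python3 - <<'E'
from h import *
for c in ('top','side'):
    measure(c,['vial_mid','jar_mid','square_bottle_mid','slide_box_mid','pen_beaker'],.009)
    p,d=viewer.camera(c); cv2.imwrite(f'pics/{c}5.png',p)
E
```

```text
top vial_mid none
top jar_mid top 0.67 413 zmax 0.074 zmed 0.065 rect [ 363.2 -255.6] [53.1 51.3] 49.5 mean [ 363.4 -255.3   65.2]
top square_bottle_mid top 0.9 157 zmax 0.089 zmed 0.083 rect [ 443.2 -108.5] [30.9 30.9] 88.8 mean [ 443.  -108.7   83. ]
top square_bottle_mid body 0.9 116 zmax 0.089 zmed 0.062 rect [ 443.2 -108.7] [43.9 43. ] 6.5 mean [ 441.9 -105.5   61.2]
top slide_box_mid top 0.42 400 zmax 0.074 zmed 0.065 rect [ 364.6 -255.3] [51.7 53.5] 34.2 mean [ 364.2 -255.1   65. ]
top pen_beaker top 0.69 49 zmax 0.140 zmed 0.134 rect [381.3 254.7] [44.  48.9] 74.2 mean [379.  256.1 134.2]
side vial_mid top 0.91 124 zmax 0.082 zmed 0.078 rect [614.5 219. ] [23.4 26.1] 36.0 mean [612.3 221.   76.2]
side jar_mid top 0.68 292 zmax 0.358 zmed 0.067 rect [ 363.6 -253.8] [50.9 55.6] 44.6 mean [ 359.7 -248.4   64.5]
side square_bottle_mid top 0.91 145 zmax 0.088 zmed 0.084 rect [ 441.  -107.6] [30.9 31. ] 25.4 mean [ 439.1 -104.2   81.9]
side square_bottle_mid body 0.91 88 zmax 0.088 zmed 0.061 rect [ 441.1 -107.1] [43.  45.9] 5.9 mean [434.9 -96.   60.5]
side slide_box_mid top 0.64 574 zmax 0.138 zmed 0.066 rect [439.4 109.6] [37.1 92.6] 18.0 mean [435.  116.5  64.2]
side pen_beaker none
```

View pics/top5.png

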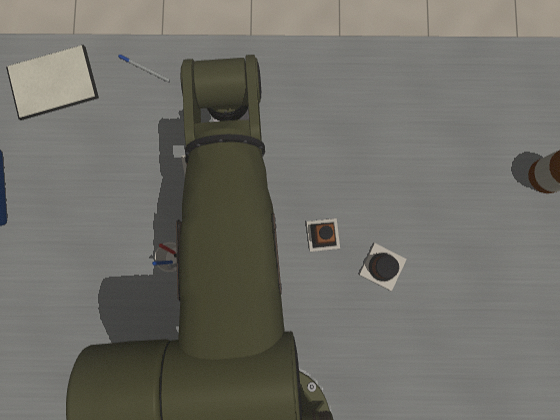

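View pics/side5.png

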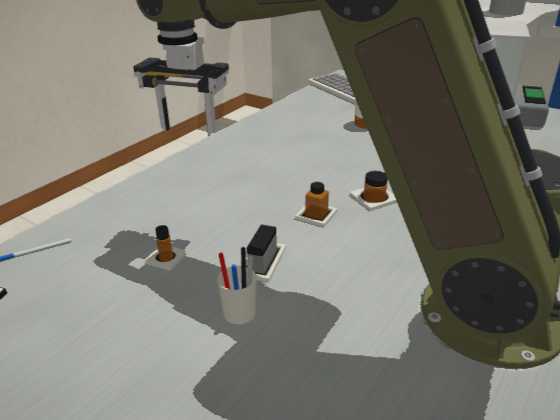

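The side view shows the vial at (163,245), bottle (317,203), jar (375,187) and box (262,250), all upright in their recesses. The beaker is still at (238,290). In the top view only the bottle (325,233) and jar (384,267) show clear of the arm, both centred. The tops sit 4 mm above their bench heights to within about 1 mm, so everything is on its recess floor.

```bash
python3 -c "
from station import ticket; print(ticket.hand_in())"
```

```text
the job is handed in; nothing more can be done
None
```

All four containers are standing upright in their matching white holders. The job is handed in, with the gripper open and clear, after about 30 s of the 109 s allowed.

- **Set-down:** I lowered each one onto its recess floor at no more than about 16 N of measured contact force, then let go.
- **Seating:** In the last checks the tops were at about 78 mm (vial), 65–67 mm (jar), 83–84 mm (bottle) and 66 mm (box). These match sitting 4 mm above the bench, on the recess floors. The side camera put the vial about 5 mm from its holder's centre, but the top camera had earlier put it within 2 mm. The others were within about 3 mm of centre.
- **Beaker:** It still stands where it was, within about 3 mm of its first measurement from the other camera, which is about the calibration error.
- **Failed or disagreeing checks:** In the last top view the arm hid the vial and the slide box, and the network mistook the jar for the box. The final check of those two therefore rests on the side camera. The side camera's network also missed the beaker, though it is plain in the picture.

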